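Put the pantry delivery away: open the coffee canister, load the sloped trays

ROBOT

A 6-joint arm with a two-finger parallel gripper is mounted at the origin on the work surface. World frame = base frame: x ahead of the robot, y to its left, z up, the work surface at z = 0. Lengths are in m, angles in rad, forces in N, time in s.
With the tool pointing down it reaches from about 0.325 to 0.775 m from the base axis. Payload 9.3 kg.
Tool frame: the origin (TCP) lies at the very end of the fingers, on their centre line; the grasp point (between the pads) lies 19 mm behind it; z points along the fingers, y is the line along which they close (so a half turn about z gives the same grasp; the last joint's range is limited). The gripper opens to 85 mm and grips with 20 to 120 N. Pads are 22 mm wide; open, the fingers measure 114 mm over their backs; the gripper's body (76 mm by 85 mm) begins 54 mm behind the grasp point. The pads swing forward as they close: fully open they stand 13 mm farther back than shut.
Start: joints at [-1.496, 0.259, 0.021, 1.334, 0, 1.418], TCP at [0.124, -0.536, 0.231] pointing down, gripper open.
Joint ranges: [-3.04, 3.04], [-0.91, 1.82], [-1.04, 1.36], [-1.92, 1.95], [-1.52, 1.45], [-3.14, 3.14]. Speed limits (rad/s): [2.22, 2.22, 2.79, 3.14, 3.14, 3.14].

INTERFACE

Orientations are given as [roll, pitch, yaw] about the fixed x, y, z axes, in that order (R = Rz(yaw) Ry(pitch) Rx(roll)).
In Python, from bench import ctrl, solver, eyes, job gives the robot as it stands. The module is installed in compiled form; this text tells all that it offers. Calls block until the motion is done:
- ctrl.reach(position, orientation): joint-space move of the TCP to a pose.
- ctrl.line_to(position, velocity=0.15, rot=None, threshold=None): straight line of the TCP; rot=None keeps the orientation; velocity is the mean speed in m/s. With threshold (N) it stops when the force on the tool has changed by that much, and returns True; else False.
- ctrl.set_joints(angles): joint-space move.
- ctrl.gripper_open() and ctrl.close(grip_force=None): open the fingers fully, or close them until they stop; grip_force is the grip in N (None keeps the last).
- ctrl.wait(seconds).
- solver.ik(position, orientation): joint angles nearest the present ones, or None.
- ctrl.state(): the state.
- eyes.read_camera(name): name is "scene" or "top" or "wrist"; returns (picture, depth): 480x640x3 uint8, blue, green, red; 480x640 float32, m along the optical axis (not along the pixel's ray), 0 where there is no reading.
- eyes.camera_model(name): a dict with "fovy" (degrees; the focal length in pixels is half the picture's height over the tangent of half this angle, whatever the lens; pixels are square), "cx", "cy" (the principal point, pixels), "R" (3x3) and "t" (3): a world point X has camera coordinates R X + t. Camera axes: x right, y down, z forward; pixel columns grow to the right and rows downward; lengths in m; the calibration is good to about 2 mm. The wrist camera is an equidistant fisheye: a pixel r from the principal point sees the ray r / f radians off the axis. A picture is of the moment at which its call begins: read the wrist's pose just before it. camera_model takes no time and is no camera call; for the wrist camera it gives the pose at the moment of the call.
A pose or a line that the arm cannot do raises ctrl.IKError and nothing moves.
- job.finish_job(): hands the job in; it is judged then, once.
The state is a dict: "t": time; "joint_positions": joint angles; "joint_velocities": joint speeds; "tau": joint torques, N m; "tool_pos": TCP position; "orientation": TCP orientation; "force": force on the tool from outside, world axes, zero at the start; "moment": the same for the moment, N m; "width": finger opening in m; "finger_force": force on a finger pad.
Only numpy, scipy, OpenCV 4.12 (cv2) and the standard library are available. Lean on these libraries where they do the work, as an engineer would, in place of code of your own. Each camera call takes 0.05 s, during which the arm holds its last target. There are 200 camera calls.

TASK

Put the delivery away. Break the coffee canister's stuck lid loose with a hard counter-clockwise twist, spin it off, lay it right way up on the cork coaster and drop every coffee capsule that is there into the canister. Slide every yellow tin down the yellow tray and every green tin down the green tray, standing flat on the tray's floor, until the first rests against the back stop and the next one against the first; leave the canister open, and do not disturb the other pantry goods.

Things in the scene. Friction and masses are not known exactly. Their poses are not given: they have to be found in the camera images.
- tin_yellow1_mid (a point): yellow spice tin, a box 40 mm along its own x, 36 mm along its own y, 42 mm tall, about 90 g, standing on the table at the start; the point is its centre. May be absent.
- tin_yellow2_mid (a point): second yellow spice tin, a box 40 mm along its own x, 36 mm along its own y, 42 mm tall, about 90 g, standing on the table at the start; the point is its centre. May be absent.
- tin_green1_mid (a point): green spice tin, a box 40 mm along its own x, 36 mm along its own y, 42 mm tall, about 90 g, standing on the table at the start; the point is its centre. May be absent.
- tin_green2_mid (a point): second green spice tin, a box 40 mm along its own x, 36 mm along its own y, 42 mm tall, about 90 g, standing on the table at the start; the point is its centre. May be absent.
- capsule1_mid (a point): hard purple coffee capsule, 32 mm tall, 20 g, standing on its 32 mm wide, 3 mm thick flange; the body above is 27 mm across and may be gripped; the point is its centre. May be absent.
- capsule2_mid (a point): second coffee capsule, the same. May be absent.
- tray_yellow_stop (a point): yellow sloped tray: point on the lane floor, mid-width, at the inner face of the back stop (plate 26 mm tall). x points uphill along the floor, z square off the floor, y across. Lane 44 mm wide, 170 mm long, downhill at 0.28 rad roughly away from the robot; walls 14 mm tall, 4 mm thick. The floor is slick: a tin let go may slide home, stop part-way or stay put and need a push.
- tray_yellow: the same tray as a whole, fixed, with a yellow end plate; origin on the table under its middle, x level downhill. Floor 61 mm above the table at the open upper end, 14 mm at the stop. Two wire hoops cross the lane 8 and 24 mm uphill of the stop, 50 mm clear above the floor (56 mm to their tops): a tin cannot be lowered in at the stop, it must slide under them.
- tray_green_stop (a point): green sloped tray: point on the lane floor, mid-width, at the inner face of the back stop (plate 26 mm tall). x points uphill along the floor, z square off the floor, y across. Lane 44 mm wide, 170 mm long, downhill at 0.28 rad roughly away from the robot; walls 14 mm tall, 4 mm thick. The floor is slick: a tin let go may slide home, stop part-way or stay put and need a push.
- tray_green: the same tray as a whole, fixed, with a green end plate; origin on the table under its middle, x level downhill. Floor 61 mm above the table at the open upper end, 14 mm at the stop. Two wire hoops cross the lane 8 and 24 mm uphill of the stop, 50 mm clear above the floor (56 mm to their tops): a tin cannot be lowered in at the stop, it must slide under them.
- canister_mouth (a point): middle of the round mouth of the blue coffee canister (body 80 mm across, held fast in a bracket on the table); the mouth is 112 mm above the table, 44 mm across inside, its neck 50 mm outside (57 mm over two small lugs), the hollow 100 mm deep; z up.
- lid_mid (a point): tan round ribbed screw lid, 66 mm across, 30 mm tall, 60 g, on the canister at the start, its top then 118 mm above the table; the point is its centre, z up. It turns counter-clockwise seen from above: a catch holds it with about 0.6 N m for the first 15 degrees or so, then it turns freely, and from about 60 to 120 degrees it lifts straight off.
- lid_nub (a point): point on the lid's rim, half-way up, 34 mm from its centre. A red bar on top marks a nub that sticks out 5 mm (8 mm wide) from the lowest 6 mm of the rim below this point. Beside the nub stand a black stop (on its clockwise side) and a small steel catch (on its counter-clockwise side) on the canister, both no higher than 95 mm above the table: keep fingers above them.
- coaster_top (a point): middle of the top face of the round cork coaster, 130 mm across, 6 mm thick, fixed on the table; z up
- mug_mid (a point): white mug, a bystander, 76 mm across, 85 mm tall; point half-way up
- spice_jar_mid (a point): small amber jar with red cap, a bystander, 40 mm across, 75 mm tall; point half-way up
- soda_box_mid (a point): orange carton, a bystander, 40 x 65 x 100 mm; point half-way up
- jam_jar_mid (a point): red jam jar, a bystander, 60 mm across, 80 mm tall; point half-way up
- sauce_bottle_mid (a point): green bottle, a bystander, 56 mm across, 170 mm tall; point half-way up
Not all that is in view belongs to the job. Leave any red look-alike of the part that bears capsule2_mid alone. Leave any turquoise look-alike of the tray_green alone.

How it is judged:
By the outcome, as a careful person would: the job done as asked, in the order asked, and still so for the second after the job is handed in, with the robot touching nothing.
Of tin_yellow1, tin_yellow2, tin_green1, tin_green2 only 3 to 4 are there at a start; the rules pass over those that are not, and their reading is None.
Of capsule1, capsule2 only 1 to 2 are there at a start; the rules pass over those that are not, and their reading is None.
At some moment in a run one of tin_yellow1, tin_yellow2, tin_green1, tin_green2, capsule1, capsule2 may be knocked a few centimetres aside while the robot is not near it.
It also fails if it takes over 210 s, if anything falls off the work surface, if the arm or the gripper's body presses on something with over 40 N, if the wrist force passes 120 N, or if a joint passes its speed limit or range.

## Working session

There is one attempt and no reset: what is moved stays moved. The work goes in short steps, each a Python script; the robot and the scene stay as the last script left them, time stands still between calls to the robot, and variables do not carry over. Pictures are saved under pics/ and viewed, at most 14 in all, crops included, and the job is handed in when it is done.

```bash
mkdir -p pics; ls; cat > h.py <<'E'
import numpy as np, cv2
from bench import ctrl, solver, eyes, job
def snap(name, fn=None):
    m=eyes.camera_model(name); p,d=eyes.read_camera(name)
    if fn: cv2.imwrite('pics/'+fn,p); np.savez('pics/'+fn[:-4]+'.npz',p=p,d=d,R=m['R'],t=m['t'],f=240/np.tan(np.radians(m['fovy'])/2),cx=m['cx'],cy=m['cy'])
    return p,d,m
def cloud(fn):
    z=np.load('pics/'+fn); d=z['d']; v,u=np.mgrid[:480,:640]
    c=np.stack([(u-z['cx'])/z['f']*d,(v-z['cy'])/z['f']*d,d],-1)
    return (c-z['t'])@z['R'], z['p'], d
E
python3 - <<'E'
from h import *
for n in('scene','top'):
    p,d,m=snap(n,n+'.png'); print(n,m)
print(ctrl.state())
E
```

```text
pics
scene {'fovy': 55.24754115383365, 'cx': 320.081534490187, 'cy': 241.4239246446009, 'R': array([[-0.198194  ,  0.9801581 , -0.0030395 ],
       [ 0.82939507,  0.16605465, -0.53341323],
       [-0.52232457, -0.10824025, -0.84584933]]), 't': array([ 0.02471531, -0.36391819,  1.26144042])}
top {'fovy': 52.542105654658286, 'cx': 310.8517121156644, 'cy': 236.26347101958407, 'R': array([[-0.02439656, -0.99924907, -0.0301015 ],
       [-0.99870359,  0.02570675, -0.04393528],
       [ 0.0446761 ,  0.02899061, -0.99858079]]), 't': array([0.0888977 , 0.50968395, 1.34416797])}
{'t': 0.1, 'joint_positions': array([-1.49561236e+00,  2.59140697e-01,  2.08308344e-02,  1.33370609e+00,
       -4.43056955e-06,  1.41816962e+00]), 'joint_velocities': array([-1.22100321e-03, -1.62927872e-03,  2.18025572e-03, -1.55779570e-05,
        7.61263021e-04, -1.10852553e-03]), 'tau': array([ 3.93357433e-03, -5.56698489e+01,  3.45067942e+01,  1.16850549e-02,
       -2.44687562e-04,  5.63129106e-06]), 'tool_pos': array([ 0.12417525, -0.53553555,  0.23072133]), 'orientation': array([-3.14038653e+00, -1.81046951e-04,  2.27810564e-01]), 'force': array([-0.13707325,  0.24191992,  0.11380053]), 'moment': array([-0.0661308 ,  0.02324574, -0.00918665]), 'finger_force': 0.0, 'width': 0.08572540872971501}
```

View pics/top.png

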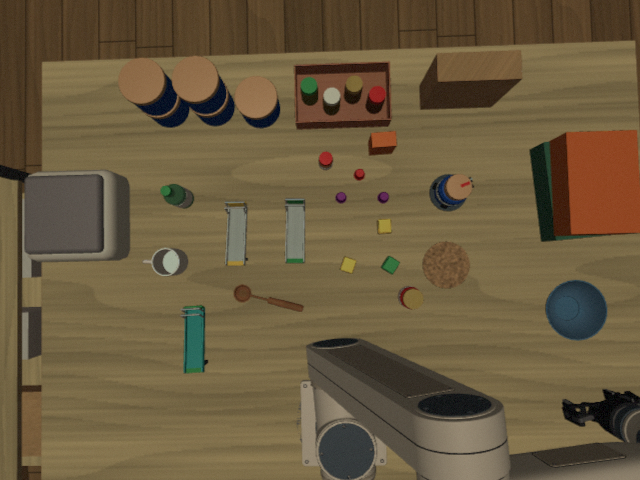

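View pics/scene.png

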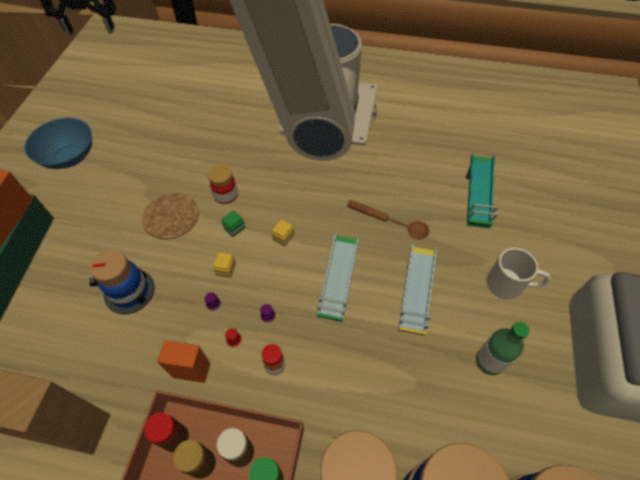

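The top picture shows:
- Yellow tins at (385,227) and (348,265), and one green tin at (391,265).
- Purple capsules at (341,197) and (384,197). The red one at (360,174) is a look-alike and stays put.
- The yellow tray at (236,234) and the green tray at (295,232). The turquoise decoy is at (194,340).
- The lid at (459,187), the coaster at (446,265), and the jam jar at (411,298) beside it.

Next is a close crop plus the cloud measurements.

```bash
python3 - <<'E'
from h import *
W,p,d=cloud('top.npz')
cv2.imwrite('pics/crop.png',cv2.resize(p[130:320,210:480],None,fx=2.9,fy=2.9,interpolation=cv2.INTER_CUBIC))
hsv=cv2.cvtColor(p,cv2.COLOR_BGR2HSV); Z=W[...,2]
def blob(n,u,v,r,zmin,zmax):
    m=np.zeros((480,640),bool); m[v-r:v+r+1,u-r:u+r+1]=1
    m&=(d>0)&(Z>zmin)&(Z<zmax); q=W[m]
    (c,s,a)=cv2.minAreaRect(q[:,:2].astype(np.float32)*1000)
    print(n,len(q),'mean',q.mean(0).round(4),'rect c',np.round(c,1),'size',np.round(s,1),'ang',round(a,1),'zmed',np.median(q[:,2]).round(4))
blob('Y1',385,227,12,.036,.048);blob('Y2',348,265,12,.036,.048);blob('G',391,265,12,.036,.048)
blob('cap1',341,197,9,.027,.04);blob('cap2',384,197,9,.027,.04)
blob('lid',459,187,20,.112,.13);blob('coaster',446,265,30,.003,.012)
blob('jam',411,298,18,.07,.09)
blob('redcap',360,174,9,.02,.05);blob('jar',326,159,14,.06,.09);blob('soda',383,143,20,.09,.11)
blob('mug',166,262,25,.075,.095);blob('bottle',175,193,20,.15,.18)
for n,u0,u1 in(('TY',222,250),('TG',282,308)):
    for v in range(200,270,6):
        s=[u for u in range(u0,u1)]
        print(n,v,[(u,*(W[v,u]*1000).round().astype(int)) for u in range((u0+u1)//2-12,(u0+u1)//2+13,6)])
bar=(hsv[...,1]>150)&((hsv[...,0]<6)|(hsv[...,0]>174))&(Z>.1); bar[:, :440]=0; bar[:,490:]=0
q=W[bar]; print('bar',len(q),q.mean(0),np.array(np.where(bar)).mean(1), q[:,:2].min(0),q[:,:2].max(0))
E
```

```text
Y1 155 mean [ 0.5337 -0.1256  0.0417] rect c [ 534.3 -126. ] size [37.2 33.4] ang 4.3 zmed 0.0417
Y2 153 mean [ 0.4301 -0.0228  0.0417] rect c [430.4 -23.1] size [31.  38.8] ang 70.1 zmed 0.0417
G 161 mean [ 0.4273 -0.1386  0.042 ] rect c [ 427.  -138.8] size [33.7 37.7] ang 60.6 zmed 0.042
cap1 65 mean [ 0.6193 -0.0088  0.0315] rect c [619.4  -8.3] size [21.8 23.6] ang 43.4 zmed 0.0315
cap2 62 mean [ 0.6155 -0.1261  0.0316] rect c [ 616.7 -125.8] size [22.3 22.9] ang 86.9 zmed 0.0315
lid 524 mean [ 0.6245 -0.3078  0.1175] rect c [ 624.8 -308.5] size [64.1 65.7] ang 51.1 zmed 0.1177
coaster 1717 mean [ 0.4225 -0.2939  0.0062] rect c [ 422.7 -297.2] size [166.6 166.6] ang 88.5 zmed 0.0059
jam 327 mean [ 0.3385 -0.1877  0.0799] rect c [ 338.7 -187.6] size [50.3 51.3] ang 4.0 zmed 0.0799
redcap 74 mean [ 0.6814 -0.0616  0.0305] rect c [681.5 -61.6] size [22.6 24.4] ang 88.9 zmed 0.031
jar 154 mean [0.7168 0.0311 0.0741] rect c [717.5  31.3] size [32.3 34.9] ang 88.8 zmed 0.0747
soda 391 mean [ 0.7571 -0.1222  0.0995] rect c [ 757.8 -122.1] size [41.1 65.7] ang 3.7 zmed 0.0996
mug 191 me
[... 5865 characters left out ...]
, np.int64(56)), (307, np.int64(463), np.int64(88), np.int64(1))]
TG 260 [(283, np.int64(447), np.int64(157), np.int64(-2)), (289, np.int64(447), np.int64(135), np.int64(63)), (295, np.int64(447), np.int64(119), np.int64(61)), (301, np.int64(446), np.int64(103), np.int64(61)), (307, np.int64(446), np.int64(89), np.int64(-1))]
TG 266 [(283, np.int64(431), np.int64(157), np.int64(-5)), (289, np.int64(430), np.int64(140), np.int64(0)), (295, np.int64(430), np.int64(123), np.int64(-1)), (301, np.int64(429), np.int64(106), np.int64(-4)), (307, np.int64(429), np.int64(89), np.int64(3))]
bar 25 [ 0.63094503 -0.32458522  0.11777328] [183.96 464.8 ] [ 0.62589596 -0.33597038] [ 0.63590578 -0.31462206]
```

View pics/crop.png

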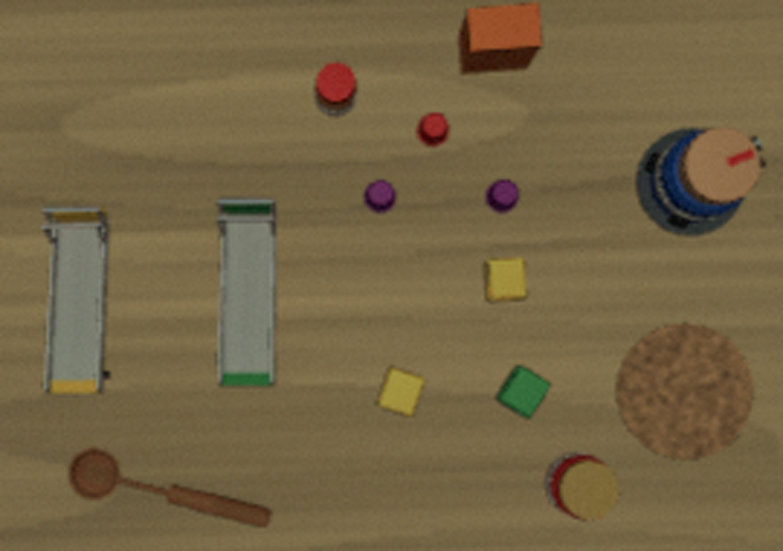

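The crop confirms the parts: purple capsules at crop (380,196) and (503,195), the red look-alike at (433,129), the lid with its red bar at (740,158), and the coaster at (684,390). Measured heights match the description (tins 42 mm, capsules 32 mm, lid 118 mm). Next I move above the lid and take a close look.

```bash
cat >> h.py <<'E'
def wcloud(fn='w.png'):
    p,d,m=snap('wrist',fn); f=240/np.tan(np.radians(m['fovy'])/2); v,u=np.mgrid[:480,:640]
    a,b=u-m['cx'],v-m['cy']; r=np.hypot(a,b)+1e-9; k=d*np.tan(np.minimum(r/f,1.4))/r
    W=(np.stack([a*k,b*k,d],-1)-m['t'])@m['R']; W[(d<=0)|(r/f>1.2)]=np.nan
    return W,p
def near(W,c,r,z0,z1,p=None,hue=None):
    m=(np.hypot(W[...,0]-c[0],W[...,1]-c[1])<r)&(W[...,2]>z0)&(W[...,2]<z1)
    if hue:
        h=cv2.cvtColor(p,cv2.COLOR_BGR2HSV); m&=(h[...,1]>100)&(h[...,0]>=hue[0])&(h[...,0]<=hue[1])
    return m
def rect(q):
    c,s,a=cv2.minAreaRect(q[:,:2].astype(np.float32)*1000); return np.array(c)/1000,np.array(s),a
def down(yaw): return [np.pi,0,yaw]
def st(): 
    s=ctrl.state(); print('t%.1f'%s['t'],s['tool_pos'].round(4),s['orientation'].round(3),'w%.4f'%s['width'],'F',s['force'].round(1),'q',s['joint_positions'].round(3)); return s
E
python3 - <<'E'
from h import *
W,p,d=cloud('top.npz'); hs=cv2.cvtColor(p,cv2.COLOR_BGR2HSV)
print('coaster',W[264,446],W[265,446])
q0=-.458; yaw=q0+np.pi-1.0
ctrl.reach([.6247,-.308,.26],down(yaw)); st()
W,p=wcloud('w1.png')
m=near(W,(.6247,-.308),.06,.108,.128); q=W[m]; print(len(q),rect(q),np.median(q[:,2]), cv2.minEnclosingCircle(q[:,:2].astype(np.float32)*1000))
hs=cv2.cvtColor(p,cv2.COLOR_BGR2HSV); b=m&(hs[...,1]>170)&((hs[...,0]<5)|(hs[...,0]>175)); print('bar',b.sum(),W[b].mean(0))
E
```

```text
coaster [ 0.42542411 -0.29660026  0.00653217] [ 4.22518358e-01 -2.98130050e-01 -1.27257086e-04]
t2.1 [ 0.6241 -0.309   0.2601] [-3.142  0.     1.682] w0.0853 F [-0.  -0.3  0.5] q [-0.58   0.524  0.508  1.554 -0.     0.88 ]
5287 (array([ 0.62632129, -0.30992078]), array([67.12593079, 66.01725769]), 36.203853607177734) 0.11938660828860805 ((626.8876953125, -309.9207763671875), 34.18090057373047)
bar 156 [ 0.63223395 -0.325182    0.11987519]
```

View pics/w1.png

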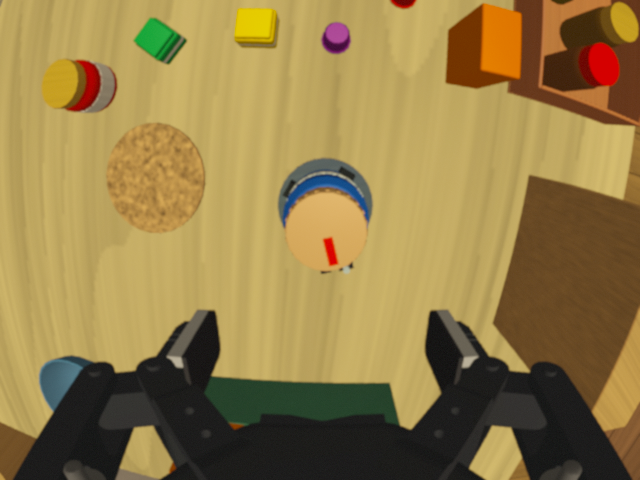

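Wrist view: the lid is centred with its red bar at (331,252), and the black stop and steel catch are below it at (345,268). I grip high and twist.

```bash
python3 - <<'E'
from h import *
c=[.6257,-.309]; yaw=1.682
ctrl.line_to([*c,.15],.15,down(yaw)); print(ctrl.line_to([*c,.0915],.06,threshold=15)); st()
ctrl.close(120); st()
s=ctrl.state(); q=s['joint_positions'].copy()
for k in(10,20,30,60,95):
    q2=q.copy(); q2[5]-=np.radians(k); ctrl.set_joints(q2); st(); print(ctrl.state()['moment'].round(2))
E
```

```text
False
t4.1 [ 0.6259 -0.3091  0.092 ] [3.141 0.    1.682] w0.0855 F [-0.1 -0.4  0.5] q [-0.579  0.57   0.161  1.161  0.     0.881]
t4.5 [ 0.6271 -0.3093  0.0935] [3.138e+00 2.000e-03 1.682e+00] w0.0636 F [2.4 1.5 7.7] q [-5.780e-01  5.690e-01  1.630e-01  1.161e+00  1.000e-03  8.810e-01]
t4.8 [ 0.6268 -0.3092  0.0939] [3.138e+00 2.000e-03 1.853e+00] w0.0638 F [-2.5  0.   2.7] q [-5.790e-01  5.680e-01  1.630e-01  1.162e+00  1.000e-03  7.100e-01]
[-0.01  0.63 -0.14]
t5.1 [ 0.6268 -0.3089  0.0936] [3.139e+00 3.000e-03 2.026e+00] w0.0635 F [-4.   2.2  2. ] q [-5.780e-01  5.680e-01  1.630e-01  1.162e+00  1.000e-03  5.380e-01]
[0.37 0.86 0.19]
t5.3 [ 0.6269 -0.3094  0.0937] [3.14  0.004 2.199] w0.0635 F [-4.6 -1.   3.4] q [-5.790e-01  5.680e-01  1.630e-01  1.161e+00  1.000e-03  3.640e-01]
[-0.04  0.87  0.16]
t5.9 [ 0.6267 -0.3096  0.0937] [-3.141  0.004  2.724] w0.0633 F [-5.5 -1.5  4. ] q [-0.579  0.568  0.163  1.161  0.    -0.161]
[-0.23  1.17  0.15]
t6.5 [ 0.6265 -0.3098  0.0937] [-3.139e+00  3.000e-03 -2.949e+00] w0.0633 F [-6.8 -2.2  4.8] q [-0.579  0.568  0.163  1.161 -0.    -0.772]
[-0.3   1.36  0.17]
```

```bash
python3 - <<'E'
from h import *
print(ctrl.line_to([.6265,-.3098,.125],.05,threshold=25)); st()
p,d,m=snap('wrist','w2.png')
E
```

```text
False
t7.3 [ 0.6266 -0.3097  0.1251] [-3.139  0.004 -2.943] w0.0636 F [ 0.5 -0.6 -1.4] q [-5.790e-01  5.520e-01  2.150e-01  1.229e+00  1.000e-03 -7.780e-01]
```

View pics/w2.png

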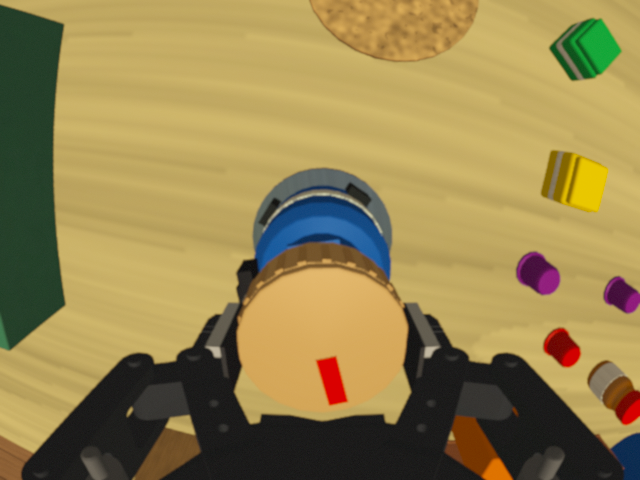

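The lid is off: the red bar at (331,380) turned with the gripper, and the canister is open below. I lay it on the coaster.

```bash
python3 - <<'E'
from h import *
y=-2.945; c=[.4245,-.297]
ctrl.line_to([.6265,-.3098,.17],.15)
ctrl.line_to([*c,.16],.2,down(y)); ctrl.line_to([*c,.035],.12); print(ctrl.line_to([*c,.0105],.03,threshold=5)); st()
ctrl.gripper_open(); ctrl.wait(.2); ctrl.line_to([*c,.16],.2); 
ctrl.reach([.56,-.2,.3],down(-.4+np.pi-.5)); ctrl.wait(.3); st()
W,p=wcloud('w3.png')
m=near(W,c,.06,.028,.045); print('lid',len(W[m]),rect(W[m]),np.median(W[m][:,2]))
for n,cc in(('cap1',(.619,-.0085)),('cap2',(.616,-.126))):
    m=near(W,cc,.06,.025,.04,p,(125,165)); print(n,m.sum(),rect(W[m]),W[m].mean(0)) if m.sum()>20 else print(n,0)
m=near(W,(.626,-.309),.03,.103,.12); print('mouth',rect(W[m]),np.median(W[m][:,2]))
E
```

```text
True
t10.9 [ 0.4243 -0.2968  0.0118] [ 3.141 -0.    -2.945] w0.0634 F [-0.2  0.2  5.6] q [-0.773  0.37  -0.426  0.775  0.    -0.969]
t13.9 [ 0.5598 -0.2003  0.2998] [-3.141 -0.     2.241] w0.0855 F [0.3 0.1 0.4] q [-0.485  0.33   0.296  1.537 -0.     0.416]
lid 2362 (array([ 0.42542203, -0.29602664]), array([66.63585663, 66.15198517]), 8.978151321411133) 0.03747798031005709
cap1 341 (array([ 0.61996063, -0.01254243]), array([22.65981483, 23.62757874]), 8.725909233093262) [ 0.61917284 -0.0133975   0.03211292]
cap2 361 (array([ 0.61661707, -0.12905078]), array([22.7729454 , 23.61978722]), 39.12786102294922) [ 0.61610452 -0.12915318  0.03256338]
mouth (array([ 0.62679871, -0.30962393]), array([57.77262878, 50.49397278]), 54.99994659423828) 0.11026895352042058
```

View pics/w3.png

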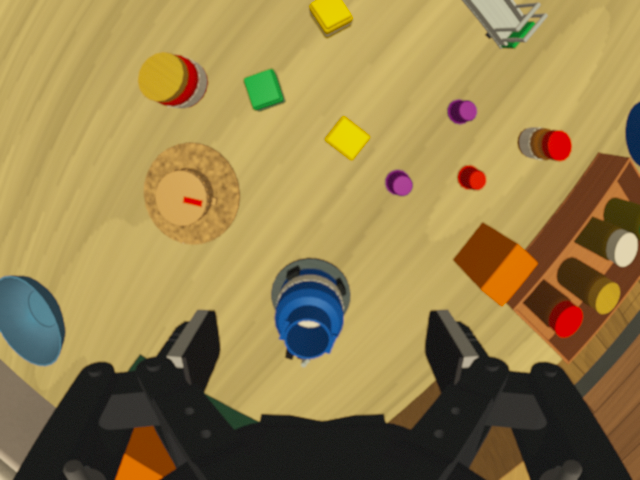

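The lid lies right way up on the coaster at (183,197), and the canister mouth is open at (309,335). Now the capsules, with a check before each grasp.

```bash
python3 - <<'E'
from h import *
mouth=[.6265,-.3096]
for n,c in(('cap2',(.616,-.1275)),('cap1',(.6195,-.0105))):
    y=np.arctan2(c[1],c[0])+np.pi-.1
    ctrl.reach([c[0]-.03,c[1],.2],down(y)); ctrl.wait(.3)
    W,p=wcloud('w4%s.png'%n); m=near(W,c,.06,.026,.038,p,(125,165)); 
    r=rect(W[m])[0]; print(n,m.sum(),r,rect(W[m])[1])
    if m.sum()<50 or np.hypot(*(r-c))>.006: print('moved; stop'); break
    c=(r+np.array(c))/2
    ctrl.line_to([*c,.09],.2); ctrl.line_to([*c,.013],.08); ctrl.close(30); s=st()
    if s['width']<.02: print('missed'); break
    ctrl.line_to([*c,.18],.2); ctrl.line_to([*mouth,.18],.25); st(); print(ctrl.line_to([*mouth,.117],.08,threshold=8)); s=st()
    ctrl.gripper_open(); ctrl.wait(.3); ctrl.line_to([*mouth,.2],.2)
ctrl.line_to([.58,-.29,.27],.2); ctrl.wait(.3); snap('wrist','w5.png'); st()
E
```

```text
cap2 594 [ 0.61630878 -0.12834856] [23.44407463 23.54878426]
t17.3 [ 0.6163 -0.128   0.0133] [-3.142  0.     2.837] w0.0256 F [-1.2  0.3  3.1] q [-0.338  0.524 -0.144  0.902 -0.    -0.034]
t19.1 [ 0.6263 -0.3087  0.1796] [ 3.141e+00 -1.000e-03  2.838e+00] w0.0251 F [-0.6  0.2 -0.1] q [-0.578  0.535  0.324  1.361  0.    -0.274]
False
t20.1 [ 0.6268 -0.3097  0.1176] [-3.141e+00  1.000e-03  2.838e+00] w0.0250 F [-0.8 -0.4 -0.4] q [-0.579  0.558  0.207  1.219 -0.    -0.275]
cap1 594 [ 0.61953058 -0.01084217] [23.20875359 23.9234848 ]
t25.5 [ 0.6196 -0.0107  0.0133] [-3.142  0.     3.025] w0.0255 F [-0.  -1.2  3.2] q [-0.153  0.511 -0.17   0.89  -0.    -0.036]
t27.8 [ 0.6266 -0.3084  0.1801] [ 3.141 -0.     3.026] w0.0256 F [-0.3 -0.4 -0.2] q [-0.577  0.534  0.325  1.361  0.    -0.462]
False
t28.7 [ 0.6267 -0.3097  0.1176] [-3.141e+00  1.000e-03  3.025e+00] w0.0259 F [-0.3 -0.1  0.2] q [-0.579  0.558  0.207  1.219  0.    -0.462]
t31.2 [ 0.5802 -0.29    0.269 ] [ 3.141e+00 -1.000e-03  3.025e+00] w0.0858 F [-0.  -0.2 -0.2] q [-0.593  0.431  0.375  1.516  0.    -0.476]
```

View pics/w5.png

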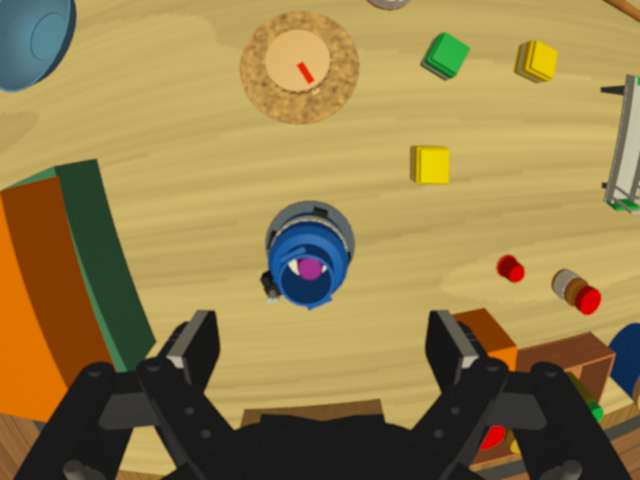

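The capsules are in the canister (purple at (309,267)) and none remain on the table. Next I measure the trays and tins from close by.

```bash
cat >> h.py <<'E'
def tray(W,c,show=True):
    # c: rough mid (x,y); returns axis line y=a+b*x of the lane middle, floor z line
    xs=np.arange(c[0]-.06,c[0]+.05,.008); mid=[];wd=[];X=[]
    for x in xs:
        m=(abs(W[...,0]-x)<.004)&(abs(W[...,1]-c[1])<.045)&(W[...,2]>.014+.0)
        q=W[m]
        if len(q)<30: continue
        fl=np.median(q[abs(q[:,1]-c[1])<.012][:,2]); w=q[(q[:,2]>fl+.010)&(q[:,2]<fl+.02)]
        L=w[w[:,1]>c[1]][:,1]; R=w[w[:,1]<c[1]][:,1]
        if len(L)<4 or len(R)<4: continue
        a,b=np.median(L),np.median(R); X.append(x);mid.append((a+b)/2);wd.append(a-b)
    X=np.array(X);k=np.polyfit(X,mid,1)
    m=(abs(W[...,1]-np.polyval(k,W[...,0]))<.015)&(abs(W[...,0]-c[0])<.06)&(W[...,2]>.01)&(W[...,2]<.07)
    z=np.polyfit(W[m][:,0],W[m][:,2],1)
    if show: print('tray n',len(X),'width',np.round(np.median(wd),4),'ang',np.degrees(np.arctan(k[0])).round(2),'mid y',np.polyval(k,c[0]).round(4),'slope',-np.arctan(z[0]).round(3),'floor z at c',np.polyval(z,c[0]).round(4),'res',np.std(np.array(mid)-np.polyval(k,X)).round(4))
    return k,z
E
python3 - <<'E'
from h import *
W,p,d=cloud('top.npz'); 
for c in((.525,.117),(.525,.281)): tray(W,c)
ctrl.reach([.48,.2,.30],down(np.pi+.3)); ctrl.wait(.3); st()
W,p=wcloud('w6.png')
for c in((.525,.117),(.525,.281)):
    tray(W,c)
    for z0 in (0.05,): 
        m=(abs(W[...,1]-c[1])<.035)&(abs(W[...,0]-c[0])<.11)&(W[...,2]>.012); print('x extent',np.percentile(W[m][:,0],[.2,1,99,99.8]))
        h=m&(W[...,2]>.055)&(W[...,0]>c[0]+.02); print('hoops x',np.histogram(W[h][:,0],8))
for n,cc,hu in(('Y1',(.534,-.126),(20,35)),('Y2',(.430,-.023),(20,35)),('G',(.427,-.139),(45,80))):
    m=near(W,cc,.06,.037,.048,p,hu); print(n,m.sum(),rect(W[m]) if m.sum()>20 else 0)
E
```

```text
tray n 3 width 0.049 ang 1.21 mid y 0.1192 slope 0.28 floor z at c 0.0366 res 0.0009
tray n 10 width 0.0483 ang -0.12 mid y 0.2806 slope 0.283 floor z at c 0.0358 res 0.0003
t33.3 [0.4803 0.1996 0.2999] [ 3.142 -0.    -2.842] w0.0857 F [ 0.1  0.1 -0.5] q [ 0.232  0.196  0.111  1.486 -0.    -0.067]
tray n 13 width 0.0477 ang -1.37 mid y 0.1179 slope 0.281 floor z at c 0.0384 res 0.0002
x extent [0.44126056 0.44419293 0.61044937 0.61247504]
hoops x (array([ 45, 134, 114,   5,   0,  32, 161,  58]), array([0.58861223, 0.59190433, 0.59519644, 0.59848854, 0.60178064,
       0.60507274, 0.60836485, 0.61165695, 0.61494905]))
tray n 14 width 0.0478 ang -0.44 mid y 0.2781 slope 0.281 floor z at c 0.0372 res 0.0002
x extent [0.4379658  0.4408703  0.60752948 0.60962702]
hoops x (array([ 44, 108, 127,   6,   0,  21, 137,  81]), array([0.5851288 , 0.58839988, 0.59167096, 0.59494204, 0.59821312,
       0.6014842 , 0.60475528, 0.60802636, 0.61129744]))
Y1 472 (array([ 0.54619208, -0.1696582 ]), array([32.59482193, 36.60568619]), 85.30436706542969)
Y2 794 (array([ 0.4316658, -0.0244926]), array([32.8586235, 36.8514328]), 69.04217529296875)
G 564 (array([ 0.42897525, -0.13910748]), array([32.37402725, 35.86650467]), 56.27307891845703)
```

View pics/w6.png

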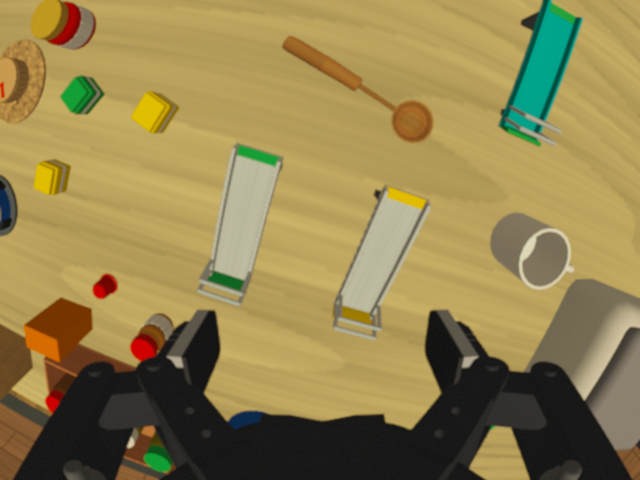

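The trays are clear: green with its end plate at (258,156), yellow at (405,197), and the turquoise decoy at (545,70). Yellow tin 1 was knocked to about (0.546, -0.170), so I re-measure each tin before grasping it. Green goes first.

```bash
cat >> h.py <<'E'
TR={'g':(.525,.1183,-.020,.0375,.606),'y':(.525,.2790,-.006,.0366,.604)} # x0,y0,psi,floor z at x0,stop x
TH=.28
def lane(t,s,h,off=0):
    x0,y0,psi,z0,xs=TR[t]; n=np.array([np.sin(TH),0,np.cos(TH)])
    x=xs-s*np.cos(TH); P=np.array([x,y0+np.tan(psi)*(x-x0)+off,z0-(x-x0)*np.tan(TH)]); return P+h*n
def lrot(t): return [np.pi,-TH,np.pi+TR[t][2]]
def pick(c,hue,yaw0):
    c=np.array(c)
    ctrl.reach([c[0]-.03,c[1],.2],down(yaw0)); ctrl.wait(.3); W,p=wcloud('pk.png')
    m=near(W,c,.055,.037,.048,p,hue); r,s,a=rect(W[m]); print('tin',m.sum(),r,s,a)
    if m.sum()<100: return False
    if s[0]>s[1]: a-=90
    yaw=np.radians(a+90); yaw=yaw0+(yaw-yaw0+np.pi/2)%np.pi-np.pi/2; print('yaw',yaw)
    ctrl.line_to([*r,.1],.2,down(yaw)); ctrl.line_to([*r,.018],.08,threshold=10); ctrl.close(40); s=st()
    ctrl.line_to([*r,.2],.2); return s['width']>.03
def put(t,s=100):
    s=s/1000; ctrl.reach(lane(t,s,.12),lrot(t)); ctrl.line_to(lane(t,s,.035),.12); print('touch',ctrl.line_to(lane(t,s,.016),.02,threshold=4)); st()
    ctrl.gripper_open(); ctrl.wait(.5); ctrl.line_to(lane(t,s,.13),.15); ctrl.wait(.2)
def find(t,fn):
    W,p=wcloud(fn); x0,y0,psi,z0,xs=TR[t]; hue=(45,80) if t=='g' else (20,35)
    S=(xs-W[...,0])*np.cos(TH)-(W[...,2]-(z0-(xs-x0)*np.tan(TH)))*(-np.sin(TH))
    H=(W[...,2]-(z0-(W[...,0]-x0)*np.tan(TH)))*np.cos(TH)
    h=cv2.cvtColor(p,cv2.COLOR_BGR2HSV); m=(abs(W[...,1]-y0)<.03)&(S>-.01)&(S<.17)&(H>.037)&(H<.048)&(h[...,1]>100)&(h[...,0]>=hue[0])&(h[...,0]<=hue[1])
    if m.sum()>20: print('S range mm',(np.percentile(S[m],[1,50,99])*1000).round(1),'y',(np.percentile(W[...,1][m],[1,99])*1000).round(1),'lane y',y0)
    else: print('none',m.sum())
E
python3 - <<'E'
from h import *
if pick((.4285,-.139),(45,80),np.radians(148)):
    put('g'); find('g','w7.png')
E
```

```text
tin 1503 [ 0.42824829 -0.14038608] [32.43458557 35.50233459] 56.42375946044922
yaw 2.555576705733035
t37.4 [ 0.4284 -0.1405  0.0183] [3.142e+00 1.000e-03 2.556e+00] w0.0354 F [-1.5 -0.4  7. ] q [-0.503  0.267 -0.571  0.732 -0.     0.083]
touch True
t41.2 [0.5148 0.1186 0.0591] [ 3.142 -0.28   3.122] w0.0354 F [ 1.1 -0.3  4.4] q [ 0.056  0.507 -0.088  1.256  0.021  0.073]
S range mm [ 82.9 101.6 117.8] y [102.7 134.4] lane y 0.1183
```

View pics/w7.png

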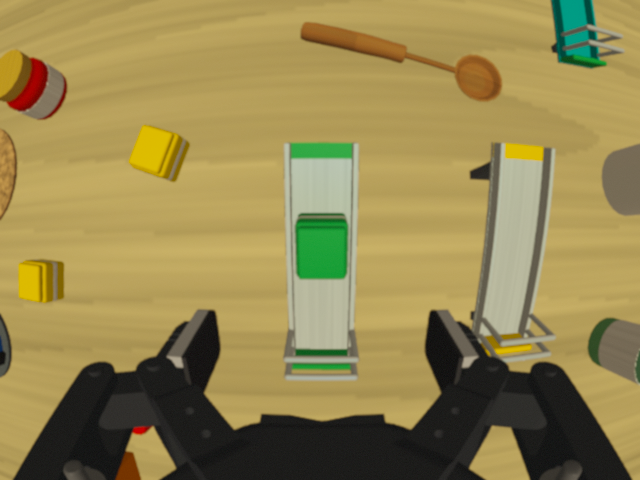

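The green tin (322,247) sits flat in the lane and stayed put, so I push it home with closed fingers.

```bash
cat >> h.py <<'E'
def push(t,s0,s1,h=.010):
    ctrl.close(20); ctrl.reach(lane(t,s0/1000,.10),lrot(t)); ctrl.line_to(lane(t,s0/1000,h),.1,threshold=8); st()
    r=ctrl.line_to(lane(t,s1/1000,h),.05,threshold=4); print('pushed, contact',r); st()
    ctrl.line_to(lane(t,s1/1000+.03,h),.1); ctrl.line_to(lane(t,s1/1000+.04,.13),.15); ctrl.gripper_open(); ctrl.wait(.2)
E
python3 - <<'E'
from h import *
push('g',140,46); find('g','w8.png')
E
```

```text
t45.6 [0.4748 0.1194 0.0629] [ 3.141 -0.279  3.122] w-0.0001 F [0.8 0.2 0.8] q [ 0.061  0.444 -0.187  1.218  0.022  0.078]
pushed, contact True
t47.1 [0.5586 0.1177 0.0376] [-3.142 -0.282  3.122] w-0.0000 F [ 0.3  0.9 -0.9] q [0.05  0.59  0.007 1.269 0.02  0.068]
S range mm [ 5.4 27.8 39.9] y [100.7 132.3] lane y 0.1183
```

```bash
python3 - <<'E'
import cv2
p=cv2.imread('pics/w8.png'); cv2.imwrite('pics/w8c.png',cv2.resize(p[120:400,180:460],None,fx=2.1,fy=2.1,interpolation=cv2.INTER_CUBIC))
E
```

```text
(no output)
```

View pics/w8c.png

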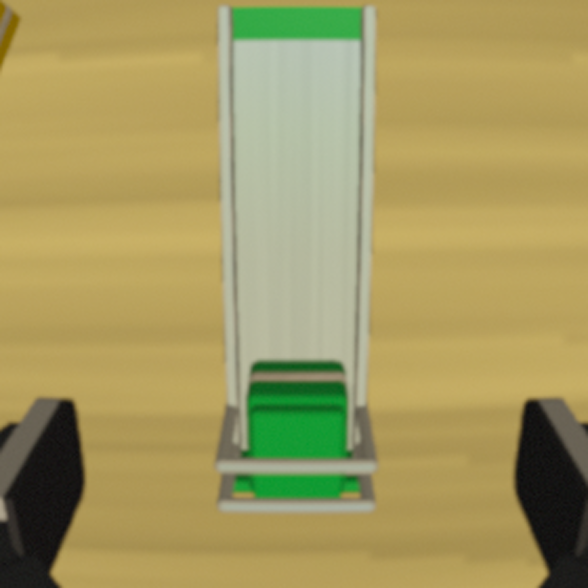

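The green tin is at the stop (rear edge about 40 mm uphill, under the hoops). Now the yellow tins.

```bash
python3 - <<'E'
from h import *
if pick((.4317,-.0245),(20,35),np.radians(159)):
    put('y',100); find('y','w9.png'); push('y',140,46); find('y','w10.png')
E
```

```text
tin 1471 [ 0.43160022 -0.02474648] [31.54195404 35.24338531] 69.17718505859375
yaw 2.7781659733287842
t53.1 [ 0.4318 -0.0248  0.0183] [3.142e+00 1.000e-03 2.778e+00] w0.0350 F [-1.3  0.1  6. ] q [-0.252  0.241 -0.611  0.718  0.     0.112]
touch True
t57.1 [0.5128 0.2791 0.0588] [ 3.142 -0.28   3.136] w0.0355 F [-0.2  0.1  5. ] q [0.311 0.579 0.047 1.305 0.086 0.305]
S range mm [ 82.5 101.8 118.3] y [263.2 294.5] lane y 0.279
t61.4 [0.4728 0.2795 0.0626] [ 3.141 -0.279  3.136] w-0.0001 F [-0.2 -0.7  0.1] q [ 0.331  0.52  -0.052  1.263  0.092  0.325]
pushed, contact True
t63.0 [0.5554 0.2787 0.0376] [-3.141 -0.282  3.135] w-0.0000 F [0.6 0.2 0.2] q [0.291 0.657 0.14  1.323 0.081 0.286]
S range mm [ 6.2 28.3 41.1] y [262.1 294.1] lane y 0.279
```

```bash
python3 - <<'E'
from h import *
if pick((.546,-.1697),(20,35),np.radians(175)):
    put('y',108); find('y','w11.png'); push('y',146,86); find('y','w12.png')
E
```

```text
tin 1493 [ 0.54628247 -0.17070436] [31.33217621 36.02568436] 86.04959106445312
yaw 3.0726450108642958
t69.7 [ 0.5465 -0.1708  0.0183] [-3.141e+00  1.000e-03  3.073e+00] w0.0355 F [-1.2  0.4  4.1] q [-0.449  0.439 -0.286  0.846 -0.    -0.381]
touch True
t74.1 [0.5051 0.2791 0.0609] [-3.142 -0.28   3.136] w0.0351 F [0.3 0.2 4.1] q [0.314 0.566 0.029 1.3   0.087 0.309]
S range mm [  6.2  98.5 125.8] y [262.8 294.4] lane y 0.279
t78.4 [0.467  0.2795 0.0643] [ 3.141 -0.279  3.136] w0.0003 F [-0.4  0.2 -0.1] q [ 0.334  0.511 -0.064  1.26   0.092  0.328]
pushed, contact True
t79.4 [0.5169 0.2789 0.0485] [-3.141 -0.283  3.135] w-0.0001 F [-0.3  0.2 -0.1] q [0.308 0.594 0.047 1.293 0.086 0.303]
S range mm [ 6.3 52.5 80.9] y [262.6 294.2] lane y 0.279
```

```bash
python3 - <<'E'
from h import *
ctrl.reach([.40,.2,.35],down(np.pi+.3)); ctrl.wait(.5)
W,p=wcloud('w13.png'); find('y','w14.png'); find('g','w15.png')
snap('scene','s2.png'); t,_,_=snap('top','t2.png')
s=cv2.imread('pics/s2.png')
a=cv2.resize(cv2.imread('pics/w12.png')[120:420,180:480],(400,400)); b=cv2.resize(s[220:350,300:450],(400,400)); c=t[130:330,140:490]
o=np.zeros((600,800,3),np.uint8); o[:400,:400]=a;o[:400,400:]=b;o[400:600,:350]=c; o[400:600,400:800]=cv2.resize(s[130:330,60:360],(400,200)); cv2.imwrite('pics/fin.png',o); st()
E
```

```text
S range mm [ 7.3 51.7 80.9] y [261.6 293.5] lane y 0.279
S range mm [ 5.9 32.9 40.7] y [102.1 131.7] lane y 0.1183
t83.4 [0.4    0.2    0.3501] [ 3.142  0.    -2.842] w0.0856 F [-0.2  0.1  0.2] q [ 0.276  0.071  0.087  1.587  0.    -0.024]
```

View pics/fin.png

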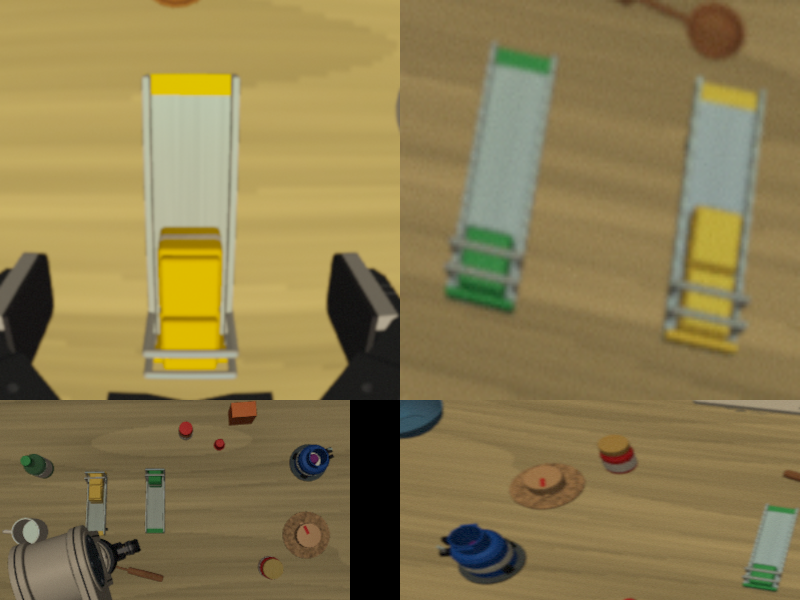

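The final view shows the green tin at its stop, both yellow tins end to end under the hoops, the lid on the coaster, the canister open with the capsules inside, and the bystanders in place. I'm handing it in.

```bash
python3 -c "
from h import *
print(job.finish_job())"
```

```text
the job is handed in; nothing more can be done
None
```

The job is handed in at about 83 s of the 210 s allowed: the lid is on the coaster, both capsules are in the open canister, two yellow tins and one green tin are home in their trays, and the other goods look undisturbed; no verdict came back.

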